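# Take the cleaned spark plug out with the tongs and hold it over the tester

### The arm

A 6-joint arm with a two-finger parallel gripper is mounted at the origin on the work surface. World frame = base frame: x ahead of the robot, y to its left, z up, the work surface at z = 0. Lengths are in m, angles in rad, forces in N, time in s.
With the tool pointing down it reaches from about 0.35 to 0.975 m from the base axis. Payload 4.9 kg.
Tool frame: the origin (TCP) lies on the mounting face of the last link; the fingertips stand 173 mm ahead of it and the grasp point (between the pads) lies 155 mm ahead of it; x points along the fingers, z is the direction in which the jaws open and shut, and the axes are right-handed (so a half turn about x gives the same grasp; the last joint's range is limited). The gripper opens to 85 mm and grips with 20 to 120 N. Pads are 22 mm wide; open, the fingers measure 114 mm over their backs; the gripper's body (76 mm by 85 mm) begins 54 mm behind the grasp point. The pads swing forward as they close: fully open they stand 13 mm farther back than shut.
Start: joints at [1.072, 0.053, 1.613, -0, 1.476, -0.119], TCP at [0.232, 0.58, 0.405] pointing down, gripper open.
Joint ranges: [-3.01, 3.01], [-1.01, 2.22], [0.06, 2.58], [-1.02, 4.17], [0.09, 2.62], [-3.14, 3.14]. Speed limits (rad/s): [2.57, 2.57, 3.14, 3.14, 3.14, 3.14].

### API

Orientations are given as a rotation vector (axis times angle).
In Python, from station import get_obs, get_image, get_calibration, finish_job, look_for, masks_of, tip_of gives the robot as it stands.
- The arm moves only by the tool carry_out, never from a script. Its argument "increments" is a list of rows, each a list of 3 entries, a list of its own where there are three numbers: the turn, a rotation vector about the world's x, y, z in units of 0.1 rad (1.0 is 0.1 rad), then the shift along the world's x, y, z in units of 20 mm (1.0 is 20 mm), then the opening, from 0 (shut) to 1 (fully open). A call has 1 to 8 rows; each row shifts and turns the pose as measured when the row begins; what a row does not reach is not made up. A row lasts 1/10 s, in which the tool goes at most 50 mm and 8.59 degrees, less where a joint would pass 70% of its speed; a pose out of reach is approached as far as the arm can. A call with a number of a shift or a turn outside -1 to 1 is refused whole. A call with a gripper value outside its range is refused whole. The fingers move at their own pace and stop on an object; "squeeze" is the grip in N (left out, the last holds). Time passes only in rows, so rows that do not move let the fingers close. It gives the time, the measured TCP pose, the force and the opening at its end, in the units of the state.
- get_obs(): the state, without advancing time (a new reading comes with each control period).
- get_image(name): name is "scene" or "top" or "wrist"; returns (picture, depth): 420x560x3 uint8, blue, green, red; 420x560 float32, m along the optical axis (not along the pixel's ray), 0 where there is no reading.
- get_calibration(name): a dict with "fx", "fy", "cx", "cy" (pixels), "position" and "orientation" of the camera in the world. Camera axes: x right, y down, z forward; pixel columns grow to the right and rows downward; lengths in m; the calibration is good to about 2 mm. A picture is of the moment at which its call begins: read the wrist's pose just before it. get_calibration takes no time and is no camera call; for the wrist camera it gives the pose at the moment of the call.
- finish_job(): hands the job in, once; it reports no verdict.
Trained networks look in the newest picture that a camera, given by its name, has taken for a name from the list of things; names that differ only in an ending like _2 or _b are one class to them, and where a whole thing is asked for, a point or a joint stands for the part that bears it (a point fixed in the world has none). Each returns a list of dicts, best first, with "p" (0 to 1); they miss things now and then, are a little off and sometimes report something else, mostly with a low value. They report only what shows in the picture. A call takes as long as a camera call. They do not tell look-alikes from the thing itself.
- look_for(camera, query): "centre" ([column, row] in pixels, amid what is visible of it).
- masks_of(camera, query): "region" (420x560 bool, what is visible of it) and "centre" ([column, row] in pixels, amid what is visible of it).
- tip_of(camera, query): "centre" ([column, row] in pixels: a listed point, or the origin of a listed thing).
The state is a dict: "t": time; "q": joint angles; "dq": joint speeds; "effort": joint torques, N m; "tool_pos": TCP position; "tool_rot": TCP orientation; "contact_force": force on the tool from outside, world axes, zero at the start; "wrist_torque": the same for the moment, N m; "opening": finger opening in m.
Only numpy, scipy, OpenCV 4.12 (cv2) and the standard library are available. Lean on these libraries where they do the work, as an engineer would, in place of code of your own. Each camera call takes 0.05 s, during which the arm holds its last target.

### The job

Pick up the red-handled spring tongs and use them, not the gripper, to take the clean spark plug (white porcelain) by its steel hexagon, draw it straight up out of the blue stand, and carry it upright to the tester. Finish while still holding it: centred over the tester's open socket, firing end down, two to four centimetres clear above the socket's rim, so that I can check the electrode gap before it goes in. Keep the gripper off the cleaned plug, leave the fouled black plug in its hole and do not disturb the other parts on the bench.

Things in the scene. Friction and masses are not known exactly. Their poses are not given: they have to be found in the camera images.
- tongs: Loose steel spring tongs with red grips, 216 mm long, 0.11 kg, lying on edge so that the arms open and close parallel to the bench top. Origin on the hinge pin's axis at the underside (z = 0 when lying); x runs along the centre line from pin to jaws, y across the arms, z up. A spring holds them open: squeezing at the grips takes 7 N at first, 13 N with the jaws 21 mm apart.
- tongs_grip (a point): Centre line midway along the red vinyl grips (x = 58 to 146 mm, z = 0 to 24 mm), 102 mm from the pin, 12 mm above the underside, near the centre of mass: the place to grip. Here the grips measure 57 mm over their outsides when open, 37 mm with the jaws on a plug's hexagon; squeezed to 46 mm they are held with the jaws still 39 mm apart. Axes as tongs.
- tongs_jaws (a point): Midpoint between the rubber-faced jaws, 202 mm from the pin, 12 mm above the underside. The jaws reach from x = 189 to 216 mm and are 14 mm tall (z = 5 to 19 mm); each is 6 mm thick. Gap between them 62 mm open, 21 mm on a plug's hexagon. Axes as tongs.
- tongs_left (a joint): How far each arm is squeezed inward, rad: 0 = open as the spring holds them, about 0.10 = closed on a plug's hexagon, 0.15 = fully shut. Both arms move together.
- plug: The clean spark plug, bright steel with white porcelain, 74 mm long, 50 g, loose, standing terminal up in either of the stand's two holes. Origin at the centre of its lower (firing) end, z up along it. Thread 14 mm in diameter up to z = 22 mm, where its 20 mm copper gasket rests on the stand's top; hexagon from z = 28 to 40 mm; porcelain 11 mm in diameter to 67 mm; terminal 6 mm.
- plug_hex (a point): Centre of the clean plug's steel hexagon, 34 mm above the plug's lower end (47 mm above the bench in the stand). 20.8 mm across flats, 24 mm over corners, 12 mm tall. The plug turns freely in its hole, so its flats settle against the jaws.
- fouled_plug: A fouled spark plug of the same size, rusty brown with black porcelain, standing in the stand's other hole, 72 mm from the clean one. Origin at the centre of its lower end.
- stand: Blue metal plug stand, fixed to the bench: block 62 mm (x) by 136 mm (y) by 35 mm high with two through holes of 17 mm at y = -36 and +36 mm on its middle line. Origin at the centre of its underside.
- tester: Steel spark plug tester, grey-green, fixed: case 200 mm (x) by 150 mm (y); the front deck (towards -x) is 55 mm high, the rear console from x = 15 to 100 mm is 139 mm high with a handle up to 162 mm. Origin at the centre of its underside.
- socket (a point): Centre of the rim of the tester's bayonet socket, an open chromed collar 42 mm outside and 31 mm inside that stands 20 mm above the deck, its rim 75 mm above the bench, 48 mm in front (-x) of the tester's centre. z up.
- carb_bowl: Olive plastic carburettor bowl, 76 mm across its lugs, 40 mm high, loose, open side up. Origin at the centre of its underside. Leave alone.
- oil_cap: Tin oil can cap, 38 mm across, 24 mm high, loose. Origin at the centre of its underside. Leave alone.
- height_lever: Chrome mower height lever lying flat, 194 mm long from x = -78 to 116 mm, black knob end at +x, 20 mm high, loose. Leave alone.
- copper_terminal: Copper ignition terminal (ring lug) lying flat, 49 mm long, 13 mm high, loose. Leave alone.
Things that resemble listed ones, but are neither listed nor needed, are in the scene too. What is shaped like the fouled_plug but purple is not meant.

How it is judged:
On the way, in this order (a step that is already met when the one before it is completed fails the run):
1. the tongs are held in the gripper and lifted off the bench (height (world z) of each of tongs_jaws, tongs_grip above 0.03 m and contact force between the fingers and tongs above 1 N), for 0.2 s.
2. the clean plug, held in the tongs, is drawn clear of the stand (height (world z) of plug above 0.042 m and contact force between plug and tongs above 3 N and contact force between plug and stand below 0.1 N), for 0.2 s.
At the end, for the whole second after the job is handed in: Gripper holds the tongs, the tongs squeeze the clean plug by its hexagon (its centre within 11 mm in height, 18 mm lengthwise of the jaws' middle); plug still, upright within 0.2 rad, lower end 10 to 55 mm above the socket rim, within 12 mm of its axis, off the tester; fouled plug in its hole (contact force between the fingers and tongs above 1 N and contact force between plug and tongs above 3 N and z of plug in the frame of socket between 0.01 and 0.055 m and horizontal distance between plug and socket below 0.012 m and angle between plug's own z axis and vertical below 0.2 rad and z of plug_hex in the frame of tongs_jaws between -0.011 and 0.011 m and x of plug_hex in the frame of tongs_jaws between -0.018 and 0.018 m and contact force between plug and tester below 0.1 N and linear speed of plug below 0.03 m/s and distance between fouled_plug and stand below 0.045 m); the arm keeps its last pose, push and grip.
It fails at once if the gripper or arm touches the clean plug (contact force between any of the arm, the fingers and plug above 0.3 N).
It fails at once if the fouled plug is disturbed (distance of fouled_plug from where it was at the start of the episode above 0.01 m).
It fails at once if the clean plug is tipped over or dropped (angle between plug's own z axis and vertical above 0.6 rad).
It fails at once if one of the other parts on the bench is disturbed (distance of any of carb_bowl, oil_cap, height_lever, copper_terminal from where it was at the start of the episode above 0.02 m).
It also fails if it takes over 48 s, if anything falls off the work surface, if the arm or the gripper's body presses on something with over 40 N, if the wrist force passes 120 N, or if a joint passes its speed limit or range.

## Working session

There is one attempt and no reset: what is moved stays moved. The work goes in short steps, Python scripts to look and compute and a tool call to move; the robot and the scene stay as the last step left them, time stands still between calls to the robot, and variables do not carry over. Pictures are saved under pics/ and viewed, and the job is handed in when it is done.

Besides the shell and the picture viewer there is one more tool, called as name(argument=value, ...), one argument or row to a line, values as JSON. carry_out: Moves the arm, as the interface text tells. Shifts and turns lie within -1 to 1; 1 stands for 20 mm of shift or 0.1 rad of turn. Its arguments: {"type":"object","properties":{"increments":{"type":"array","items":{"type":"array"}},"squeeze":{"type":"number"}},"required":["increments"]}

```bash
ls; mkdir -p pics
cat > h.py <<'E'
import numpy as np, cv2
from station import *
from scipy.spatial.transform import Rotation as R
def rot(o):
    o=np.array(o,float)
    if o.shape==(3,3): return o
    if o.shape==(3,): return R.from_rotvec(o).as_matrix()
    return R.from_quat(o).as_matrix()
def w2p(c,P):
    p=rot(c["orientation"]).T@(np.array(P,float)-np.array(c["position"]))
    return np.array([c["fx"]*p[0]/p[2]+c["cx"],c["fy"]*p[1]/p[2]+c["cy"]])
def ray(c,uv):
    d=np.array([(uv[0]-c["cx"])/c["fx"],(uv[1]-c["cy"])/c["fy"],1.])
    return np.array(c["position"]),rot(c["orientation"])@d
def atz(c,uv,z):
    o,d=ray(c,uv); return o+d*(z-o[2])/d[2]
def cloud(c,dep):
    v,u=np.mgrid[0:dep.shape[0],0:dep.shape[1]]
    d=np.stack([(u-c["cx"])/c["fx"],(v-c["cy"])/c["fy"],np.ones_like(u,float)],-1)*dep[...,None]
    return d@rot(c["orientation"]).T+np.array(c["position"])
E
python3 - <<'E'
from h import *
for n in ["scene","top","wrist"]:
    c=get_calibration(n); print(n,c)
    im,d=get_image(n); cv2.imwrite(f"pics/a_{n}.png",im); np.save(f"pics/a_{n}.npy",d)
print(get_obs())
E
```

```text
pics
scene {'fx': 495.56044656992714, 'fy': 495.56044656992714, 'cx': 275.49419647318575, 'cy': 204.93070226055767, 'position': array([1.26564118, 0.39877382, 0.60559373]), 'orientation': array([-1.18656722, -2.07836293,  1.14232223])}
top {'fx': 397.6441277580205, 'fy': 397.6441277580205, 'cx': 284.9778864540543, 'cy': 207.67017913574227, 'position': array([ 0.41106499, -0.03429573,  0.85539192]), 'orientation': array([-2.11619239,  2.10330918, -0.14504129])}
wrist {'fx': 337.14635883040876, 'fy': 337.14635883040876, 'cx': 282.29215809207136, 'cy': 209.9547560860018, 'position': array([0.15208101, 0.61176178, 0.37261224]), 'orientation': array([2.35922133, 1.60071919, 0.26990867])}
{'t': 0.15, 'q': array([ 1.07199204e+00,  5.32675536e-02,  1.61395762e+00,  7.53745976e-06,
        1.47599017e+00, -1.19006955e-01]), 'dq': array([-0.00141437, -0.00066887, -0.00326005, -0.00047328,  0.00279845,
       -0.0007399 ]), 'effort': array([ 4.17584697e-04, -3.94242382e+01, -3.70720482e+01, -9.44959788e-05,
        4.69932100e-03,  1.89447212e-05]), 'tool_pos': array([0.23161646, 0.58028846, 0.40371908]), 'tool_rot': array([-0.92584515,  1.36675532,  0.92462848]), 'contact_force': array([-0.42930689,  0.77285491, -0.16746127]), 'wrist_torque': array([ 0.01277364,  0.02332378, -0.00064311]), 'opening': 0.08546437984231024}
```

View pics/a_scene.png

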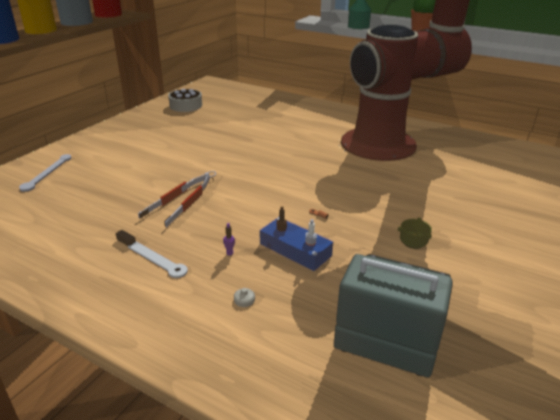

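View pics/a_top.png

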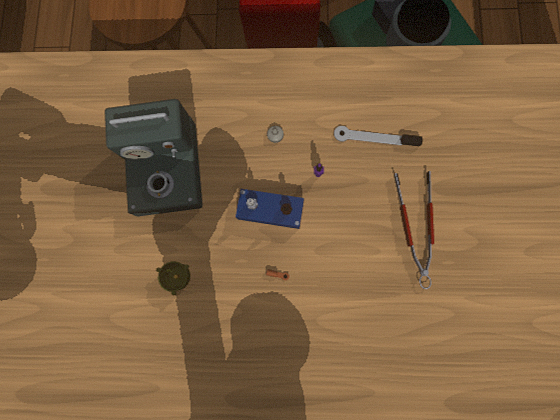

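View pics/a_wrist.png

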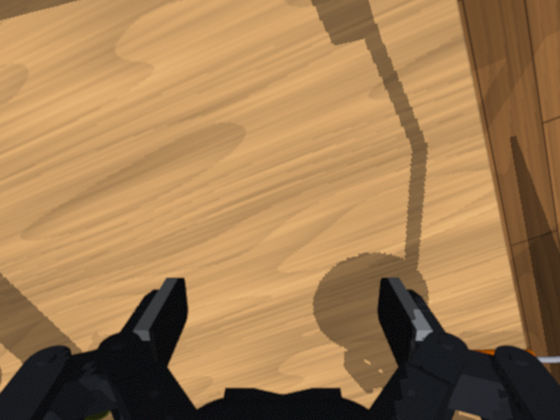

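The scene camera shows the tongs at about (180,197), with the purple look-alike at (229,240). The stand has the black plug at (282,215) and the white plug at (311,232). The tester is on the right. The top camera shows the tongs' pin at (423,280) with the jaws pointing up the image, the clean plug at (252,203), the fouled plug at (286,206) and the socket at (159,183).

```bash
python3 - <<'E'
from h import *
C={n:get_calibration(n) for n in ["scene","top"]}
im,d=get_image("top"); 
def px(uv): 
    u,v=int(round(uv[0])),int(round(uv[1])); return d[v,u]
zs={"tongs":0,"tongs_grip":.012,"tongs_jaws":.012,"plug":.013,"plug_hex":.047,"fouled_plug":.013,"socket":.075,"stand":0,"tester":0,"carb_bowl":0,"oil_cap":0,"height_lever":0,"copper_terminal":0}
for n in ["scene","top"]:
    get_image(n)
    for k,z in zs.items():
        print(n,k,[(np.round(e["p"],2),np.round(e["centre"],1).tolist(),np.round(atz(C[n],e["centre"],z)[:2],4).tolist()) for e in tip_of(n,k)[:3]])
P=cloud(C["top"],d)
np.save("pics/P.npy",P)
# bench plane check
m=abs(P[...,2])<0.01; print(np.median(P[...,2][m]))
E
python3 - <<'E'
import cv2
a=cv2.imread('pics/a_top.png')
cv2.imwrite('pics/a_top_z1.png',cv2.resize(a[150:300,370:460],None,fx=4,fy=4,interpolation=cv2.INTER_CUBIC))
cv2.imwrite('pics/a_top_z2.png',cv2.resize(a[90:300,100:320],None,fx=2.8,fy=2.8,interpolation=cv2.INTER_CUBIC))
E
```

```text
scene tongs [(np.float64(0.65), [209.4, 176.7], [0.4053, -0.2941])]
scene tongs_grip [(np.float64(0.55), [182.7, 195.7], [0.5268, -0.2786])]
scene tongs_jaws [(np.float64(0.95), [153.8, 217.6], [0.63, -0.2735]), (np.float64(0.31), [210.2, 178.6], [0.429, -0.2729]), (np.float64(0.29), [404.0, 271.3], [0.5281, 0.2472])]
scene plug [(np.float64(0.63), [308.9, 251.3], [0.5657, 0.0683]), (np.float64(0.58), [209.7, 178.0], [0.4286, -0.2746]), (np.float64(0.27), [156.9, 261.0], [0.7403, -0.1659])]
scene plug_hex [(np.float64(0.59), [310.9, 239.5], [0.5712, 0.0738]), (np.float64(0.59), [389.1, 323.1], [0.7035, 0.2754])]
scene fouled_plug [(np.float64(0.75), [228.2, 256.8], [0.6606, -0.0571]), (np.float64(0.48), [282.8, 234.3], [0.5424, -0.0037]), (np.float64(0.41), [317.0, 212.6], [0.4331, 0.0203])]
scene socket [(np.float64(0.7), [400.9, 268.7], [0.6025, 0.2567])]
scene stand [(np.float64(0.89), [297.5, 254.8], [0.572, 0.0468])]
scene tester [(np.float64(0.94), [389.7, 324.4], [0.6585, 0.2669])]
scene carb_bowl [(np.float64(0.77), [411.9, 243.8], [0.4202, 0.2305])]
scene oil_cap [(np.float6
[... 837 characters left out ...]
oat64(0.62), [276.2, 276.2], [0.4163, 0.0139])]
top stand [(np.float64(0.48), [364.2, 139.1], [0.7212, -0.1746]), (np.float64(0.31), [420.1, 221.5], [0.5353, -0.2889])]
top tester [(np.float64(0.94), [167.5, 171.1], [0.6477, 0.2669]), (np.float64(0.5), [286.1, 212.5], [0.554, -0.0012]), (np.float64(0.37), [276.0, 136.5], [0.7283, 0.0233])]
top carb_bowl [(np.float64(0.61), [180.6, 279.5], [0.408, 0.2235])]
top oil_cap [(np.float64(0.75), [274.8, 137.1], [0.7269, 0.026]), (np.float64(0.25), [277.2, 273.9], [0.4217, 0.0165])]
top height_lever [(np.float64(0.65), [366.8, 136.5], [0.7272, -0.1806])]
top copper_terminal [(np.float64(0.33), [182.2, 277.6], [0.412, 0.2202])]
-0.00016117355857125926
```

View pics/a_top_z1.png

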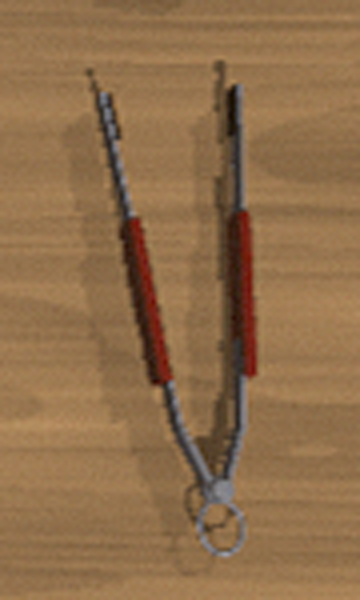

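View pics/a_top_z2.png

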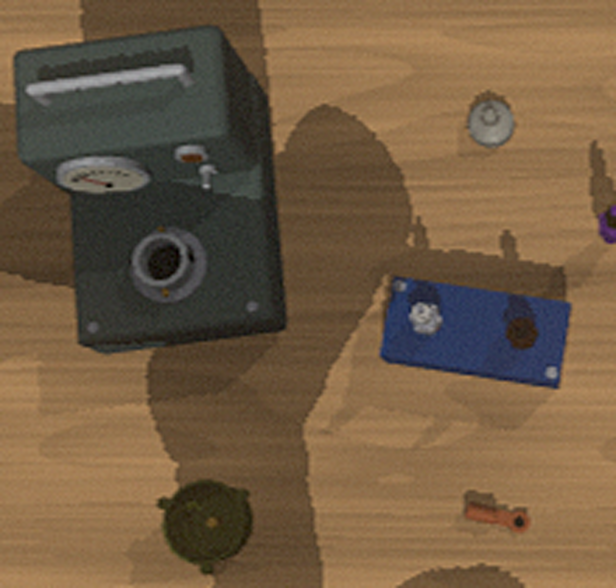

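Run:
```python
from h import *
o=get_obs(); Rt=rot(o["tool_rot"]); print("tool axes\n",np.round(Rt,3)); 
C=get_calibration("top"); im,d=get_image("top"); P=cloud(C,d)
hsv=cv2.cvtColor(im,cv2.COLOR_BGR2HSV)
# tongs red
m=((hsv[...,0]<6)|(hsv[...,0]>174))&(hsv[...,1]>150)&(hsv[...,2]>50)
m[:150]=0;m[300:]=0;m[:,:370]=0;m[:,460:]=0
n,l,s,c=cv2.connectedComponentsWithStats(m.astype(np.uint8))
for i in range(1,n):
    if s[i,4]<30: continue
    q=P[l==i]; print(s[i],np.round(c[i],1),"z med",np.round(np.percentile(q[:,2],[5,50,95]),4),"x",np.round([q[:,0].min(),q[:,0].max()],4),"mean",np.round(q[q[:,2]>.015].mean(0),4))
# all tongs points by depth
m=(P[...,2]>0.006)&(P[...,2]<0.04); m[:150]=0;m[300:]=0;m[:,:370]=0;m[:,460:]=0
q=P[m]; print("tongs pts",len(q),q.min(0),q.max(0))
for x0 in np.arange(.39,.65,.02):
    s=q[(q[:,0]>x0)&(q[:,0]<x0+.02)]
    if len(s):
        ys=np.sort(s[:,1]); gap=np.argmax(np.diff(ys)) if len(ys)>1 else 0
        print(round(x0+.01,3),np.round([ys[0],ys[gap],ys[min(gap+1,len(ys)-1)],ys[-1]],4), np.round(np.percentile(s[:,2],90),3))
# stand top
m=(hsv[...,0]>105)&(hsv[...,0]<130)&(hsv[...,1]>120); m[:150]=0;m[250:]=0;m[:,:220]=0;m[:,310:]=0
mm=m&(P[...,2]>.028)&(P[...,2]<.042)
q=P[mm]; r=cv2.minAreaRect(q[:,:2].astype(np.float32)); print("stand",len(q),r,np.median(q[:,2]))
# plugs top: z>0.06
m=(P[...,2]>0.045)&(P[...,2]<0.12); m[:150]=0;m[250:]=0;m[:,:220]=0;m[:,310:]=0
n,l,s,c=cv2.connectedComponentsWithStats(m.astype(np.uint8))
for i in range(1,n):
    if s[i,4]<5: continue
    q=P[l==i]; print("plug",s[i],q.mean(0).round(4),q.min(0).round(4),q.max(0).round(4))
# socket ring: z .07-.08 around
m=(P[...,2]>0.068)&(P[...,2]<0.082); m[:160]=0;m[205:]=0;m[:,:130]=0;m[:,190:]=0
q=P[m]; print("socket",len(q),q.mean(0),cv2.minEnclosingCircle(q[:,:2].astype(np.float32)))
m=(P[...,2]>0.05)&(P[...,2]<0.06); m[:130]=0;m[220:]=0;m[:,:110]=0;m[:,215:]=0
q=P[m]; print("deck",cv2.minAreaRect(q[:,:2].astype(np.float32)))
```

```text
tool axes
 [[ 0.    -0.929  0.371]
 [-0.     0.371  0.929]
 [-1.    -0.    -0.   ]]
[403 205   8  32  62] [406.3 220.3] z med [0.0215 0.0239 0.0263] x [0.5016 0.5671] mean [ 0.5344 -0.2534  0.024 ]
[430 222   4  22  47] [431.8 233.1] z med [0.021  0.0238 0.0259] x [0.4111 0.531 ] mean [ 0.5054 -0.299   0.0412]
tongs pts 936 [ 0.39575072 -0.30862106  0.00600698] [ 0.64233133 -0.18466472  0.0269235 ]
0.4 [-0.2995 -0.2938 -0.2918 -0.2767] 0.015
0.42 [-0.2987 -0.2931 -0.2913 -0.2758] 0.024
0.44 [-0.2964 -0.2885 -0.2869 -0.2719] 0.022
0.46 [-0.3003 -0.295  -0.2722 -0.2651] 0.021
0.48 [-0.3062 -0.2988 -0.2654 -0.2564] 0.024
0.5 [-0.3078 -0.2998 -0.2627 -0.2534] 0.025
0.52 [-0.3075 -0.3003 -0.2585 -0.2506] 0.025
0.54 [-0.3079 -0.3003 -0.2557 -0.2473] 0.025
0.56 [-0.3084 -0.3008 -0.2525 -0.2443] 0.025
0.58 [-0.3069 -0.2426 -0.1847 -0.1847] 0.021
0.6 [-0.3075 -0.3044 -0.2434 -0.2389] 0.022
0.62 [-0.3086 -0.3026 -0.243  -0.2354] 0.02
0.64 [-0.308  -0.303  -0.2395 -0.2335] 0.02
stand 959 ((0.5592606067657471, 0.032984308898448944), (0.13361084461212158, 0.060744769871234894), 81.72418212890625) 0.034863233808643646
plug [246 198  12  11  98] [0.5627 0.0681 0.0626] [0.5542 0.0578 0.0456] [0.5754 0.0803 0.0905]
plug [280 203  12  11  92] [ 0.5525 -0.0023  0.0623] [ 0.544  -0.0131  0.0493] [0.5654 0.0094 0.0873]
socket 189 [0.60281525 0.26148762 0.07331952] ((0.6030985713005066, 0.26233041286468506), 0.02594013325870037)
deck ((0.6340901255607605, 0.2659569978713989), (0.16460520029067993, 0.1492607146501541), 7.421880722045898)
```

carry_out(
  increments=[
    [[0, 0, 0.1], [0.34, -1, 0], 1],
    [[0, 0, 0.1], [0.34, -1, 0], 1],
    [[0, 0, 0.1], [0.34, -1, 0], 1],
    [[0, 0, 0.1], [0.34, -1, 0], 1],
    [[0, 0, 0.1], [0.34, -1, 0], 1],
    [[0, 0, 0.1], [0.34, -1, 0], 1],
    [[0, 0, 0.1], [0.34, -1, 0], 1],
    [[0, 0, 0.1], [0.34, -1, 0], 1],
  ],
)

```text
t: 2.45
tool_pos: [0.2865, 0.4164, 0.4048]
tool_rot: [-0.991, 1.332, 0.991]
contact_force: [-0.0, -0.6, -0.6]
opening: 0.0854
```

carry_out(
  increments=[
    [[0, 0, 0.1], [0.36, -1, 0], 1],
    [[0, 0, 0.1], [0.36, -1, 0], 1],
    [[0, 0, 0.1], [0.36, -1, 0], 1],
    [[0, 0, 0.1], [0.36, -1, 0], 1],
    [[0, 0, 0.1], [0.36, -1, 0], 1],
    [[0, 0, 0.1], [0.36, -1, 0], 1],
    [[0, 0, 0.1], [0.36, -1, 0], 1],
    [[0, 0, 0.1], [0.36, -1, 0], 1],
  ],
)

```text
t: 3.25
tool_pos: [0.3451, 0.2494, 0.406]
tool_rot: [-1.054, 1.296, 1.054]
contact_force: [0.2, -0.3, 0.7]
opening: 0.0854
```

carry_out(
  increments=[
    [[0, 0, 0.1], [0.36, -1, 0], 1],
    [[0, 0, 0.1], [0.36, -1, 0], 1],
    [[0, 0, 0.1], [0.36, -1, 0], 1],
    [[0, 0, 0.1], [0.36, -1, 0], 1],
    [[0, 0, 0.1], [0.36, -1, 0], 1],
    [[0, 0, 0.1], [0.36, -1, 0], 1],
    [[0, 0, 0.1], [0.36, -1, 0], 1],
    [[0, 0, 0.1], [0.36, -1, 0], 1],
  ],
)

```text
t: 4.05
tool_pos: [0.4035, 0.0823, 0.4076]
tool_rot: [-1.118, 1.256, 1.114]
contact_force: [0.3, -0.4, 0.5]
opening: 0.0852
```

carry_out(
  increments=[
    [[0, 0, 0.1], [0.36, -1, 0], 1],
    [[0, 0, 0.1], [0.36, -1, 0], 1],
    [[0, 0, 0.1], [0.36, -1, 0], 1],
    [[0, 0, 0.1], [0.36, -1, 0], 1],
    [[0, 0, 0.1], [0.36, -1, 0], 1],
    [[0, 0, 0.1], [0.36, -1, 0], 1],
    [[0, 0, 0.1], [0.36, -1, -0.2], 1],
    [[0, 0, 0.1], [0.36, -1, -0.5], 1],
  ],
)

```text
t: 4.85
tool_pos: [0.4626, -0.0851, 0.3966]
tool_rot: [-1.183, 1.214, 1.169]
contact_force: [0.7, 0.1, 0.3]
opening: 0.0853
```

carry_out(
  increments=[
    [[0, 0, 0.1], [0.34, -1, -0.75], 1],
    [[0, 0, 0.1], [0.34, -1, -0.75], 1],
    [[0, 0, 0.1], [0.34, -1, -0.75], 1],
    [[0, 0, 0.1], [0.34, -1, -0.75], 1],
    [[0, 0, 0.1], [0.34, -1, -0.75], 1],
    [[0, 0, 0.1], [0.34, -1, -0.75], 1],
    [[0, 0, 0.1], [0.34, -1, -0.75], 1],
    [[0, 0, 0.1], [0.34, -1, -0.75], 1],
  ],
)

```text
t: 5.65
tool_pos: [0.519, -0.2526, 0.275]
tool_rot: [-1.248, 1.172, 1.224]
contact_force: [-0.2, -0.3, -1.2]
opening: 0.0854
```

carry_out(
  increments=[
    [[0, 0, 0.1], [0.3, -0.9, -0.6], 1],
    [[0, 0, 0], [0.1, -0.4, -0.3], 1],
    [[0, 0, 0], [0, 0, 0], 1],
  ],
)

```text
t: 5.95
tool_pos: [0.5269, -0.2813, 0.2538]
tool_rot: [-1.251, 1.169, 1.233]
contact_force: [-1.4, 0.8, 0.4]
opening: 0.0856
```

Run:
```python
from h import *
o=get_obs(); Rt=rot(o["tool_rot"]); print(o["tool_pos"],np.round(Rt,4).tolist(),o["q"].round(3)); 
print("zaxis ang",np.arctan2(Rt[1,2],Rt[0,2]))
C=get_calibration("wrist"); im,d=get_image("wrist"); cv2.imwrite("pics/b_wrist.png",im)
P=cloud(C,d)
for k,z in [("tongs_grip",.012),("tongs_jaws",.012),("tongs",0.02)]:
    print(k,[(np.round(e["p"],2),np.round(e["centre"]).tolist(),np.round(atz(C,e["centre"],z)[:2],4).tolist()) for e in tip_of("wrist",k)[:2]])
hsv=cv2.cvtColor(im,cv2.COLOR_BGR2HSV)
m=((hsv[...,0]<6)|(hsv[...,0]>174))&(hsv[...,1]>150)&(hsv[...,2]>50)
n,l,s,c=cv2.connectedComponentsWithStats(m.astype(np.uint8))
for i in range(1,n):
    if s[i,4]<60: continue
    q=P[l==i]; q=q[(q[:,2]>.02)&(q[:,2]<.028)]
    if len(q)<50: continue
    print(s[i],len(q),"min",q.min(0).round(4),"max",q.max(0).round(4))
    for x0 in np.arange(.48,.58,.01):
        t=q[(q[:,0]>x0)&(q[:,0]<x0+.01)]
        if len(t): print("  ",round(x0+.005,3),t[:,1].min().round(4),t[:,1].max().round(4))
```

```text
[ 0.52693757 -0.28126474  0.25378781] [[0.0186, -0.9986, -0.0489], [0.0049, -0.0488, 0.9988], [-0.9998, -0.0188, 0.004]] [-0.617  0.123  1.802  0.016  1.204 -2.243]
zaxis ang 1.6197450444399246
tongs_grip []
tongs_jaws []
tongs [(np.float64(0.56), [283.0, 57.0], [0.4276, -0.2846])]
[ 315  152   16  132 1302] 1221 min [ 0.4805 -0.2628  0.0201] max [ 0.5672 -0.2456  0.0254]
   0.485 -0.2628 -0.2569
   0.495 -0.2621 -0.2552
   0.505 -0.2606 -0.2536
   0.515 -0.259 -0.252
   0.525 -0.2576 -0.2504
   0.535 -0.2561 -0.2495
   0.545 -0.2545 -0.2479
   0.555 -0.2529 -0.2463
   0.565 -0.2513 -0.2456
[ 240  154   13  131 1302] 1247 min [ 0.4839 -0.3069  0.02  ] max [ 0.5708 -0.3003  0.0256]
   0.485 -0.3061 -0.3006
   0.495 -0.3061 -0.3005
   0.505 -0.3066 -0.3004
   0.515 -0.3066 -0.3003
   0.525 -0.3065 -0.3006
   0.535 -0.3064 -0.3006
   0.545 -0.3069 -0.3006
   0.555 -0.3069 -0.3009
   0.565 -0.3068 -0.3008
   0.575 -0.3053 -0.3026
```

View pics/b_wrist.png

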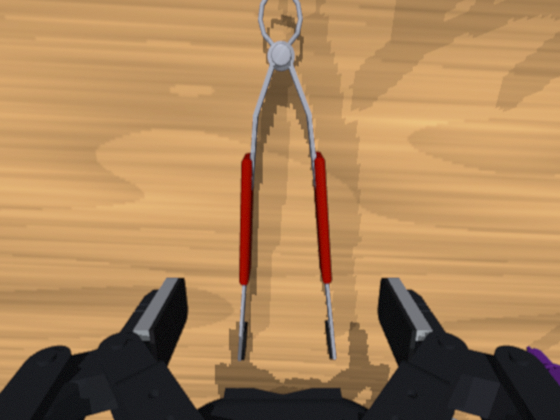

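carry_out(
  increments=[
    [[-0.05, 0.19, 0.18], [-0.05, 0.13, 0], 1],
    [[0, 0, 0], [0, 0, -0.6], 1],
    [[0, 0, 0], [0, 0, -0.8], 1],
    [[0, 0, 0], [0, 0, -0.8], 1],
    [[0, 0, 0], [0, 0, -0.7], 1],
    [[0, 0, 0], [0, 0, 0], 1],
  ],
)

```text
t: 6.75
tool_pos: [0.5257, -0.2747, 0.1937]
tool_rot: [-1.265, 1.175, 1.261]
contact_force: [-0.4, 0.7, -0.5]
opening: 0.0852
```

```bash
cat > st.py <<'E'
from h import *
o=get_obs(); Rt=rot(o["tool_rot"]); print("t",o["t"],"pos",o["tool_pos"].round(4),"x",np.round(Rt[:,0],4),"ang z",round(np.arctan2(Rt[1,2],Rt[0,2]),4),"F",o["contact_force"].round(1),"T",o["wrist_torque"].round(2),"open",round(o["opening"],4),"q",o["q"].round(2))
g=o["tool_pos"]+Rt[:,0]*.155; print("grasp",g.round(4),"level turn",np.round(np.cross(Rt[:,0],[0,0,-1])*10,2))
E
python3 st.py
```

```text
t 6.75 pos [ 0.5257 -0.2747  0.1937] x [ 0.0013 -0.0022 -1.    ] ang z 1.6437 F [-0.4  0.7 -0.5] T [-0.01 -0.03 -0.02] open 0.0852 q [-0.61  0.2   1.83 -0.    1.11 -2.25]
grasp [ 0.5259 -0.2751  0.0387] level turn [0.02 0.01 0.  ]
```

carry_out(
  increments=[
    [[0, 0, -0.05], [0, -0.2, -0.5], 1],
    [[0, 0, 0], [0, 0, -0.6], 1],
    [[0, 0, 0], [0, 0, 0], 1],
  ],
)

```text
t: 7.05
tool_pos: [0.5254, -0.2791, 0.1688]
tool_rot: [-1.259, 1.178, 1.258]
contact_force: [0.1, 0.3, -0.2]
opening: 0.0853
```

```bash
python3 st.py
```

```text
t 7.05 pos [ 0.5254 -0.2791  0.1688] x [ 0.     -0.0013 -1.    ] ang z 1.6379 F [ 0.1  0.3 -0.2] T [-0.01 -0.02 -0.  ] open 0.0853 q [-0.61  0.24  1.83 -0.    1.07 -2.25]
grasp [ 0.5254 -0.2794  0.0138] level turn [0.01 0.   0.  ]
```

carry_out(
  increments=[
    [[0, 0, 0], [0, 0, 0.15], 0.54],
    [[0, 0, 0], [0, 0, 0], 0.54],
    [[0, 0, 0], [0, 0, 0], 0.54],
    [[0, 0, 0], [0, 0, 0], 0.54],
    [[0, 0, 0], [0, 0, 0], 0.54],
  ],
  squeeze=40,
)

```text
t: 7.55
tool_pos: [0.527, -0.2804, 0.1757]
tool_rot: [-1.264, 1.177, 1.252]
contact_force: [-0.5, -0.2, -2.3]
opening: 0.0463
```

```bash
python3 st.py
python3 - <<'E'
from h import *
im,d=get_image("wrist"); cv2.imwrite("pics/c_wrist.png",im)
E
```

```text
t 7.55 pos [ 0.527  -0.2804  0.1757] x [ 0.005  -0.0045 -1.    ] ang z 1.6377 F [-0.5 -0.2 -2.3] T [-0.01  0.01  0.08] open 0.0463 q [-0.61  0.23  1.83 -0.    1.07 -2.25]
grasp [ 0.5278 -0.2811  0.0207] level turn [0.05 0.05 0.  ]
```

View pics/c_wrist.png

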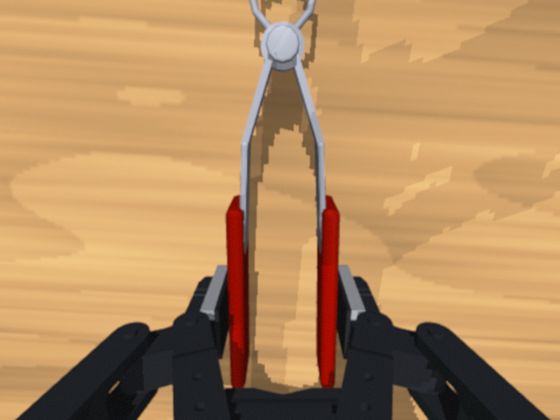

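The wrist picture shows both red grips (columns 237 and 329) squarely between the pads, with the opening at 46.3 mm. I'll lift now.

carry_out(
  increments=[
    [[0, 0, 0], [0, 0, 0.4], 0.54],
    [[0, 0, 0], [0, 0, 0.7], 0.54],
    [[0, 0, 0], [0, 0, 1], 0.54],
    [[0, 0, 0], [0, 0, 1], 0.54],
    [[0, 0, 0], [0, 0, 1], 0.54],
    [[0, 0, 0], [0, 0, 1], 0.54],
    [[0, 0, 0], [0, 0, 0.8], 0.54],
    [[0, 0, 0], [0, 0, 0.3], 0.54],
  ],
)

```text
t: 8.4
tool_pos: [0.5255, -0.2792, 0.3091]
tool_rot: [-1.264, 1.177, 1.253]
contact_force: [0.0, -0.7, -1.2]
opening: 0.0464
```

```bash
python3 st.py
python3 - <<'E'
from h import *
im,d=get_image("scene"); cv2.imwrite("pics/d_scene.png",im)
E
```

```text
t 8.4 pos [ 0.5255 -0.2792  0.3091] x [ 0.0047 -0.0043 -1.    ] ang z 1.6379 F [ 0.  -0.7 -1.2] T [-0.02 -0.   -0.09] open 0.0464 q [-0.61  0.06  1.77 -0.    1.31 -2.25]
grasp [ 0.5263 -0.2799  0.1541] level turn [0.04 0.05 0.  ]
```

View pics/d_scene.png

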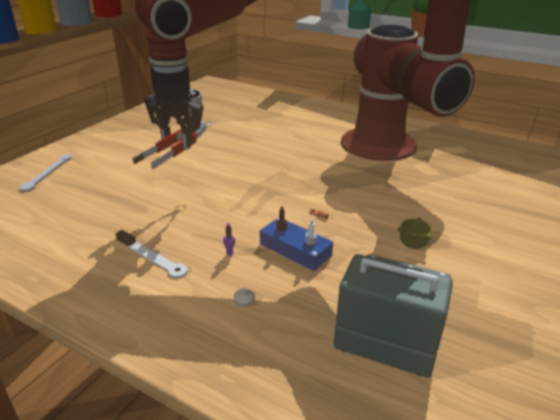

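The scene picture shows the tongs held level in the gripper at about (170,145), clear of the bench. Next I'll carry them over to the stand.

carry_out(
  increments=[
    [[0, 0, 0], [-0.1, 0.5, 0], 0.54],
    [[0.02, 0.02, 0], [-0.18, 1, 0], 0.54],
    [[0.02, 0.02, 0], [-0.18, 1, 0], 0.54],
    [[0, 0, 0], [-0.18, 1, 0], 0.54],
    [[0, 0, 0], [-0.18, 1, 0], 0.54],
    [[0, 0, 0], [-0.18, 1, 0], 0.54],
    [[0, 0, 0], [-0.18, 1, 0], 0.54],
    [[0, 0, 0], [-0.18, 1, 0], 0.54],
  ],
)

```text
t: 9.25
tool_pos: [0.4921, -0.1146, 0.3018]
tool_rot: [-1.248, 1.178, 1.271]
contact_force: [0.0, 0.3, 0.1]
opening: 0.046
```

carry_out(
  increments=[
    [[0, 0, 0], [-0.18, 1, 0], 0.54],
    [[0, 0, 0], [-0.18, 1, 0], 0.54],
    [[0, 0, 0], [-0.18, 1, 0], 0.54],
    [[0, 0, 0], [-0.18, 1, 0], 0.54],
    [[0, 0, 0], [-0.18, 1, 0], 0.54],
    [[0, 0, 0], [-0.18, 1, 0], 0.54],
    [[0, 0, 0], [-0.18, 1, 0], 0.54],
    [[0, 0, 0], [-0.18, 0.8, 0], 0.54],
  ],
)

```text
t: 10.05
tool_pos: [0.4504, 0.0602, 0.2907]
tool_rot: [-1.24, 1.182, 1.296]
contact_force: [-0.4, 0.8, -1.2]
opening: 0.046
```

```bash
python3 st.py
```

```text
t 10.05 pos [0.4504 0.0602 0.2907] x [-0.0307  0.0143 -0.9994] ang z 1.6482 F [-0.4  0.8 -1.2] T [-0.04 -0.07  0.04] open 0.046 q [-0.03 -0.27  2.1   0.01  1.34 -1.69]
grasp [0.4457 0.0624 0.1357] level turn [-0.14 -0.31 -0.  ]
```

carry_out(
  increments=[
    [[-0.14, -0.31, -0.1], [0.5, 0, 0], 0.54],
    [[0, 0, 0], [0, 0, 0], 0.54],
    [[0, 0, 0], [0, 0, 0], 0.54],
  ],
)

```text
t: 10.35
tool_pos: [0.4556, 0.0655, 0.2869]
tool_rot: [-1.259, 1.176, 1.27]
contact_force: [0.1, -0.1, -1.2]
opening: 0.0464
```

```bash
python3 st.py
python3 - <<'E'
from h import *
for n in ["top","scene","wrist"]:
    im,d=get_image(n); cv2.imwrite(f"pics/e_{n}.png",im); np.save(f"pics/e_{n}.npy",d)
    for k in ["tongs_jaws","plug_hex","tongs_grip","socket"]: print(n,k,[(np.round(e["p"],2),np.round(e["centre"],1).tolist()) for e in tip_of(n,k)[:2]])
a=cv2.imread("pics/e_top.png"); cv2.imwrite("pics/e_topz.png",cv2.resize(a[140:320,180:340],None,fx=3.3,fy=3.3,interpolation=cv2.INTER_CUBIC))
a=cv2.imread("pics/e_scene.png"); cv2.imwrite("pics/e_scenez.png",cv2.resize(a[120:300,220:440],None,fx=3.3,fy=3.3,interpolation=cv2.INTER_CUBIC))
E
```

```text
t 10.35 pos [0.4556 0.0655 0.2869] x [-0.0069  0.0018 -1.    ] ang z 1.6455 F [ 0.1 -0.1 -1.2] T [-0.01  0.01  0.02] open 0.0464 q [-0.02 -0.25  2.1   0.    1.3  -1.67]
grasp [0.4545 0.0658 0.1319] level turn [-0.02 -0.07 -0.  ]
top tongs_jaws [(np.float64(0.64), [248.2, 201.0])]
top plug_hex [(np.float64(0.61), [251.4, 200.5])]
top tongs_grip [(np.float64(0.73), [270.2, 207.8]), (np.float64(0.53), [367.7, 137.9])]
top socket [(np.float64(0.95), [158.1, 180.9])]
scene tongs_jaws [(np.float64(0.57), [311.8, 202.2])]
scene plug_hex [(np.float64(0.69), [312.3, 239.3]), (np.float64(0.23), [310.3, 251.3])]
scene tongs_grip [(np.float64(0.71), [334.7, 175.2])]
scene socket [(np.float64(0.65), [404.8, 271.0])]
wrist tongs_jaws []
wrist plug_hex [(np.float64(0.86), [280.3, 355.6])]
wrist tongs_grip []
wrist socket [(np.float64(0.53), [284.3, 52.3])]
```

View pics/e_topz.png

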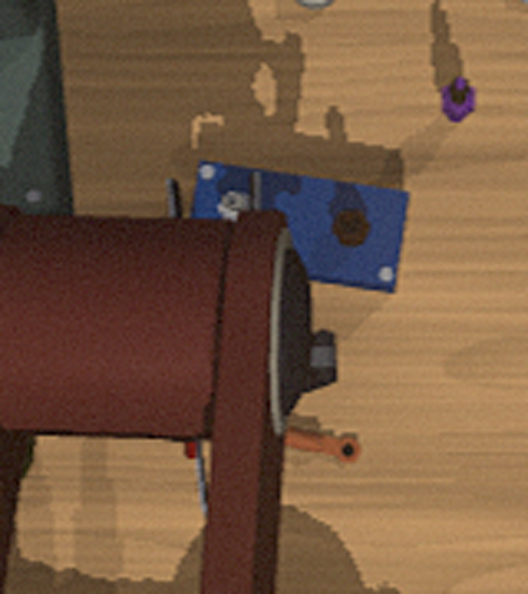

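View pics/e_scenez.png

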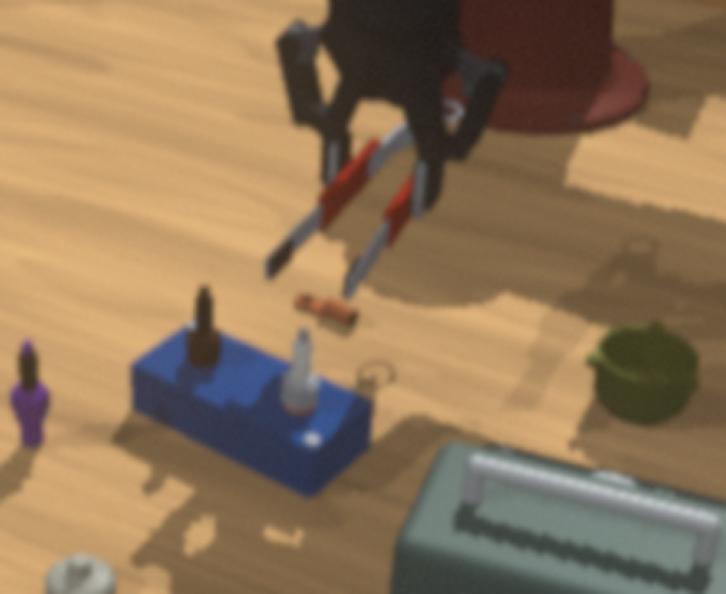

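View pics/e_wrist.png

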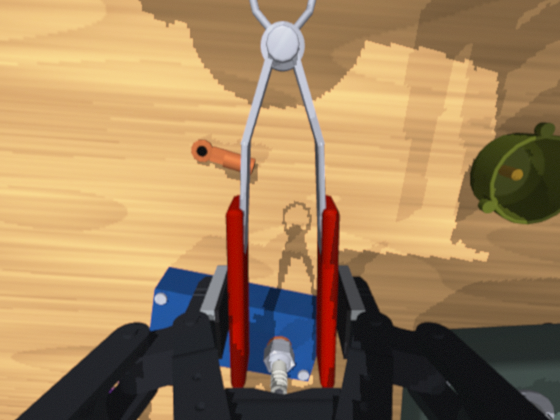

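Run:
```python
from h import *
for n,(r0,r1,c0,c1) in [("top",(185,212,220,275)),("scene",(160,225,290,345))]:
    C=get_calibration(n); d=np.load(f"pics/e_{n}.npy"); P=cloud(C,d)
    m=np.zeros(d.shape,bool); m[r0:r1,c0:c1]=1
    m&=(P[...,2]>.105)&(P[...,2]<.15)&(P[...,0]>.52)
    k,l,s,c=cv2.connectedComponentsWithStats(m.astype(np.uint8))
    for i in range(1,k):
        if s[i,4]<8: continue
        q=P[l==i]; print(n,s[i],"min",q.min(0).round(4),"max",q.max(0).round(4),"mean",q.mean(0).round(4))
        for x0 in np.arange(.52,.6,.01):
            t=q[(q[:,0]>x0)&(q[:,0]<x0+.01)]
            if len(t): print("   ",round(x0+.005,3),t[:,1].min().round(4),t[:,1].max().round(4),"z",t[:,2].min().round(4),t[:,2].max().round(4))
# wrist: pin + plug from wrist
C=get_calibration("wrist"); d=np.load("pics/e_wrist.npy"); P=cloud(C,d)
print("pin",P[38:52,275:292].reshape(-1,3).mean(0))
m=np.zeros(d.shape,bool); m[330:395,260:300]=1; m&=(P[...,2]>.04)&(P[...,2]<.1); q=P[m]; print("plug",len(q),q.min(0),q.max(0),q.mean(0))
for z in np.arange(.04,.095,.006):
    t=q[(q[:,2]>z)&(q[:,2]<z+.006)]
    if len(t): print(z.round(3),len(t),t.min(0).round(4),t.max(0).round(4))
im=cv2.imread("pics/e_wrist.png"); hsv=cv2.cvtColor(im,cv2.COLOR_BGR2HSV)
print(atz(C,[283,45],.13))
for c in [247,323]: print(P[200:208,c-10:c+10].reshape(-1,3).mean(0))
```

```text
top [255 192   4  11  40] min [0.5518 0.0475 0.115 ] max [0.5709 0.0525 0.1343] mean [0.5615 0.0496 0.1282]
    0.555 0.0475 0.052 z 0.115 0.1328
    0.565 0.0476 0.0525 z 0.1168 0.1343
    0.575 0.0486 0.0504 z 0.1308 0.1319
top [230 194   5  12  45] min [0.5459 0.0924 0.1193] max [0.5676 0.0994 0.1331] mean [0.5566 0.0954 0.1293]
    0.545 0.0924 0.0967 z 0.1225 0.1326
    0.555 0.0925 0.0992 z 0.1193 0.1331
    0.565 0.0942 0.0994 z 0.1242 0.1317
scene [300 185  14  19 116] min [0.5202 0.0459 0.1186] max [0.5731 0.0526 0.135 ] mean [0.5507 0.0495 0.128 ]
    0.525 0.0462 0.0495 z 0.1186 0.1342
    0.535 0.0464 0.049 z 0.1207 0.135
    0.545 0.0467 0.0523 z 0.1194 0.1341
    0.555 0.0459 0.0526 z 0.1187 0.1338
    0.565 0.0465 0.0525 z 0.1189 0.1335
    0.575 0.0466 0.0519 z 0.1212 0.1327
scene [324 191  10  20  86] min [0.5202 0.09   0.1192] max [0.5709 0.0988 0.1349] mean [0.5508 0.0952 0.1288]
    0.525 0.09 0.0934 z 0.1212 0.1341
    0.535 0.0925 0.0953 z 0.1201 0.1349
    0.545 0.0907 0.0959 z 0.1212 0.1343
    0.555 0.0921 0.0981 z 0.1192 0.1339
    0.565 0.0936 0.0988 z 0.1206 0.1341
    0.575 0.0977 0.0977 z 0.1323 0.1323
pin [0.35641493 0.05784777 0.13632103]
plug 1161 [0.55172079 0.05865673 0.04008856] [0.57328538 0.08242232 0.08359828] [0.55839437 0.07025428 0.05927619]
0.04 132 [0.552  0.0587 0.0401] [0.5633 0.0817 0.0459]
0.046 177 [0.552  0.0589 0.0461] [0.5689 0.0824 0.052 ]
0.052 384 [0.5517 0.0591 0.052 ] [0.5733 0.0822 0.0579]
0.058 91 [0.5569 0.0654 0.058 ] [0.5629 0.0759 0.064 ]
0.064 95 [0.5571 0.0649 0.0641] [0.5635 0.0757 0.07  ]
0.07 119 [0.5569 0.0645 0.07  ] [0.5643 0.0765 0.0759]
0.076 155 [0.557  0.0652 0.076 ] [0.5647 0.0757 0.082 ]
0.082 8 [0.5593 0.0693 0.082 ] [0.5613 0.0721 0.0836]
[0.35577697 0.05782468 0.13      ]
[0.42990097 0.04440647 0.08055605]
[0.41853706 0.08055104 0.10735013]
```

carry_out(
  increments=[
    [[0, -0.05, -0.05], [0.28, -0.15, 0], 0.54],
    [[0, 0, 0], [0, 0, 0], 0.54],
    [[0, 0, 0], [0, 0, -0.6], 0.54],
    [[0, 0, 0], [0, 0, -0.8], 0.54],
    [[0, 0, 0], [0, 0, -0.6], 0.54],
    [[0, 0, 0], [0, 0, -0.3], 0.54],
    [[0, 0, 0], [0, 0, 0], 0.54],
  ],
)

```text
t: 11.8
tool_pos: [0.4627, 0.0612, 0.238]
tool_rot: [-1.258, 1.175, 1.259]
contact_force: [-0.8, 0.4, -0.5]
opening: 0.0464
```

```bash
python3 st.py
```

```text
t 11.8 pos [0.4627 0.0612 0.238 ] x [ 6.0e-04  1.3e-03 -1.0e+00] ang z 1.6383 F [-0.8  0.4 -0.5] T [ 0.   -0.06  0.03] open 0.0464 q [-0.03 -0.17  2.12  0.    1.19 -1.67]
grasp [0.4628 0.0614 0.083 ] level turn [-0.01  0.01  0.  ]
```

Run:
```python
from h import *
for n,(r0,r1,c0,c1) in [("top",(185,225,220,275)),("scene",(180,270,280,345))]:
    C=get_calibration(n); im,d=get_image(n); cv2.imwrite(f"pics/f_{n}.png",im); P=cloud(C,d)
    print(n,[(w2p(C,p)).round(1).tolist() for p in [(.5635,.0698,.047),(.5663,.0675,.077)]])
    a=im[r0-20:r1+20,c0-30:c1+30]; cv2.imwrite(f"pics/f_{n}z.png",cv2.resize(a,None,fx=5,fy=5,interpolation=cv2.INTER_CUBIC))
    m=np.zeros(d.shape,bool); m[r0:r1,c0:c1]=1
    m&=(P[...,2]>.062)&(P[...,2]<.1)&(P[...,0]>.53)
    k,l,s,c=cv2.connectedComponentsWithStats(m.astype(np.uint8))
    for i in range(1,k):
        if s[i,4]<8: continue
        q=P[l==i]; print(n,s[i],"min",q.min(0).round(4),"max",q.max(0).round(4),"mean",q.mean(0).round(4))
```

```text
top [[251.2, 204.2], [250.5, 200.0]]
top [260 193   4  14  50] min [0.553  0.0424 0.0728] max [0.5788 0.0481 0.086 ] mean [0.5666 0.045  0.0811]
top [237 195   5  13  46] min [0.5507 0.0868 0.0713] max [0.5757 0.0942 0.0858] mean [0.5634 0.0901 0.0814]
top [247 198   7   7  35] min [0.5596 0.064  0.0638] max [0.5704 0.0745 0.0889] mean [0.5638 0.0689 0.0792]
scene [[310.9, 236.8], [309.8, 224.3]]
scene [280 206   5  13  59] min [ 0.5481 -0.0053  0.0624] max [0.5615 0.0045 0.0884] mean [5.552e-01 4.000e-04 7.570e-02]
scene [296 209  13  18  99] min [0.5304 0.043  0.0692] max [0.58   0.0489 0.0857] mean [0.5588 0.0458 0.0794]
scene [319 215  10  19  83] min [0.5314 0.0876 0.0704] max [0.5766 0.0949 0.0861] mean [0.5577 0.0914 0.0798]
scene [308 219   7  14  73] min [0.5589 0.0637 0.0625] max [0.5727 0.0757 0.0891] mean [0.5666 0.0709 0.0758]
```

View pics/f_scenez.png

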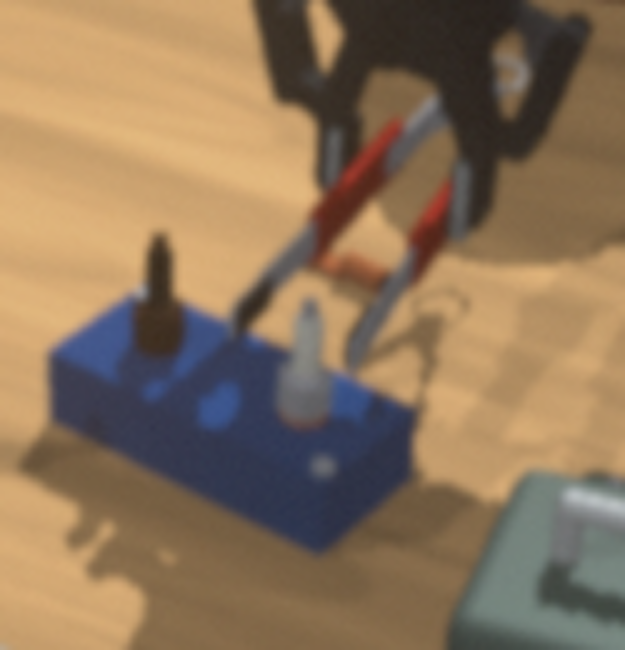

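View pics/f_topz.png

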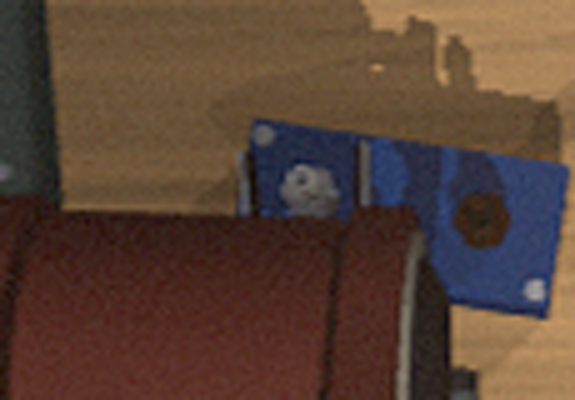

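carry_out(
  increments=[
    [[0, 0, 0], [-0.05, 0.08, 0], 0.54],
    [[0, 0, 0], [0, 0, -0.5], 0.54],
    [[0, 0, 0], [0, 0, -0.5], 0.54],
    [[0, 0, 0], [0, 0, -0.2], 0.54],
    [[0, 0, 0], [0, 0, 0], 0.54],
  ],
)

```text
t: 12.4
tool_pos: [0.4628, 0.063, 0.2151]
tool_rot: [-1.261, 1.171, 1.254]
contact_force: [-0.5, -0.4, -0.7]
opening: 0.0461
```

```bash
python3 st.py
```

```text
t 12.4 pos [0.4628 0.063  0.2151] x [ 0.0065  0.0012 -1.    ] ang z 1.6385 F [-0.5 -0.4 -0.7] T [-0.01  0.02 -0.02] open 0.0461 q [-0.02 -0.13  2.13  0.    1.14 -1.66]
grasp [0.4639 0.0632 0.0601] level turn [-0.01  0.07  0.  ]
```

carry_out(
  increments=[
    [[0, 0.06, 0], [-0.03, 0, -0.3], 0.54],
    [[0, 0, 0], [0, 0, 0], 0.54],
  ],
)

```text
t: 12.6
tool_pos: [0.4621, 0.063, 0.2083]
tool_rot: [-1.258, 1.176, 1.26]
contact_force: [-0.2, -1.1, -0.7]
opening: 0.0465
```

```bash
python3 st.py
python3 - <<'E'
from h import *
for n,(r0,r1,c0,c1) in [("top",(185,225,220,275)),("scene",(180,270,280,345))]:
    C=get_calibration(n); im,d=get_image(n); P=cloud(C,d)
    a=im[r0-20:r1+20,c0-30:c1+30]; cv2.imwrite(f"pics/g_{n}z.png",cv2.resize(a,None,fx=5,fy=5,interpolation=cv2.INTER_CUBIC))
    m=np.zeros(d.shape,bool); m[r0:r1,c0:c1]=1
    m&=(P[...,2]>.044)&(P[...,2]<.1)&(P[...,0]>.53)
    k,l,s,c=cv2.connectedComponentsWithStats(m.astype(np.uint8))
    for i in range(1,k):
        if s[i,4]<8: continue
        q=P[l==i]; print(n,s[i],"min",q.min(0).round(4),"max",q.max(0).round(4),"mean",q.mean(0).round(4))
E
```

```text
t 12.6 pos [0.4621 0.063  0.2083] x [-6.0e-04  1.3e-03 -1.0e+00] ang z 1.6384 F [-0.2 -1.1 -0.7] T [-0.02 -0.02 -0.02] open 0.0465 q [-0.02 -0.12  2.13  0.    1.13 -1.66]
grasp [0.462  0.0632 0.0533] level turn [-0.01 -0.01 -0.  ]
top [261 197   3  13  39] min [0.5518 0.044  0.0505] max [0.5778 0.049  0.0561] mean [0.5649 0.0466 0.0532]
top [238 198   5  14  41] min [0.5477 0.0883 0.0449] max [0.5755 0.0969 0.0554] mean [0.5616 0.092  0.0522]
top [246 198  11  11  98] min [0.5545 0.0589 0.0445] max [0.5756 0.0803 0.0891] mean [0.5627 0.0681 0.0625]
scene [280 206   7  22 118] min [ 0.545  -0.0061  0.0441] max [0.5661 0.01   0.0884] mean [0.556  0.0023 0.0643]
scene [296 219  21  23 254] min [0.531  0.0442 0.044 ] max [0.5804 0.0811 0.0875] mean [0.5651 0.0639 0.0587]
scene [319 228  10  18  71] min [0.531 0.089 0.044] max [0.5769 0.0976 0.057 ] mean [0.5576 0.0931 0.0518]
```

View pics/g_scenez.png

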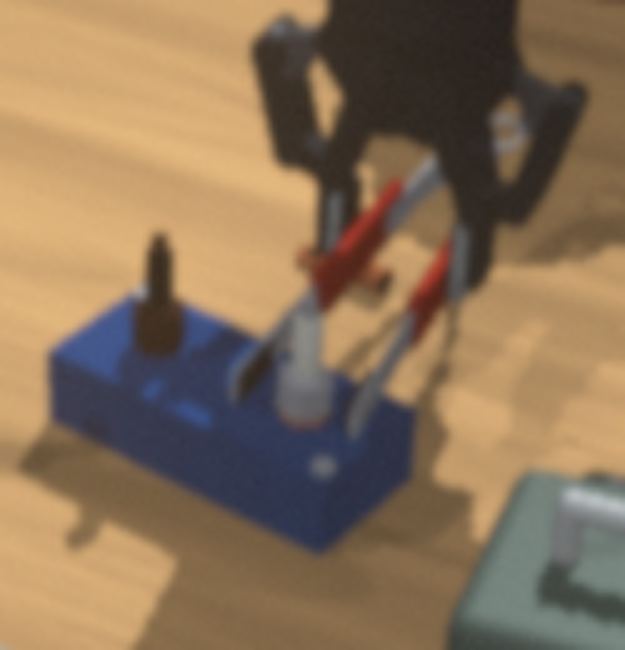

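View pics/g_topz.png

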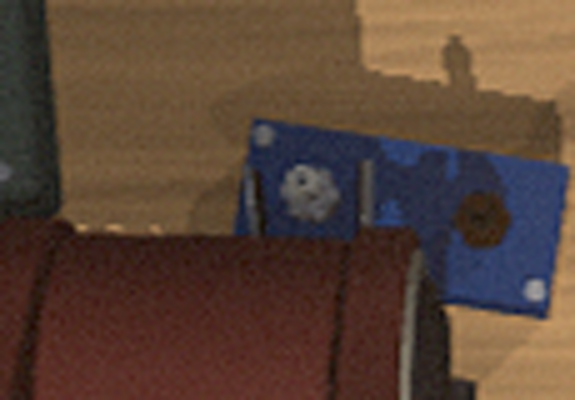

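carry_out(
  increments=[
    [[0, 0, 0], [0, 0, 0], 0.48],
    [[0, 0, 0], [0, 0, 0], 0.44],
    [[0, 0, 0], [0, 0, 0], 0.35],
    [[0, 0, 0], [0, 0, 0], 0.3],
    [[0, 0, 0], [0, 0, 0], 0.3],
    [[0, 0, 0], [0, 0, 0], 0.3],
  ],
  squeeze=60,
)

```text
t: 13.3
tool_pos: [0.463, 0.0629, 0.2102]
tool_rot: [-1.259, 1.173, 1.257]
contact_force: [-0.4, -0.2, -1.4]
opening: 0.036
```

```bash
python3 st.py
python3 - <<'E'
from h import *
for n,(r0,r1,c0,c1) in [("top",(185,225,220,275)),("scene",(180,270,280,345))]:
    C=get_calibration(n); im,d=get_image(n); P=cloud(C,d)
    a=im[r0-20:r1+20,c0-30:c1+30]; cv2.imwrite(f"pics/i_{n}z.png",cv2.resize(a,None,fx=5,fy=5,interpolation=cv2.INTER_CUBIC))
E
```

```text
t 13.3 pos [0.463  0.0629 0.2102] x [ 0.003   0.0011 -1.    ] ang z 1.6384 F [-0.4 -0.2 -1.4] T [-0.03  0.06  0.  ] open 0.036 q [-0.02 -0.12  2.13  0.    1.13 -1.66]
grasp [0.4635 0.0631 0.0552] level turn [-0.01  0.03  0.  ]
```

View pics/i_scenez.png

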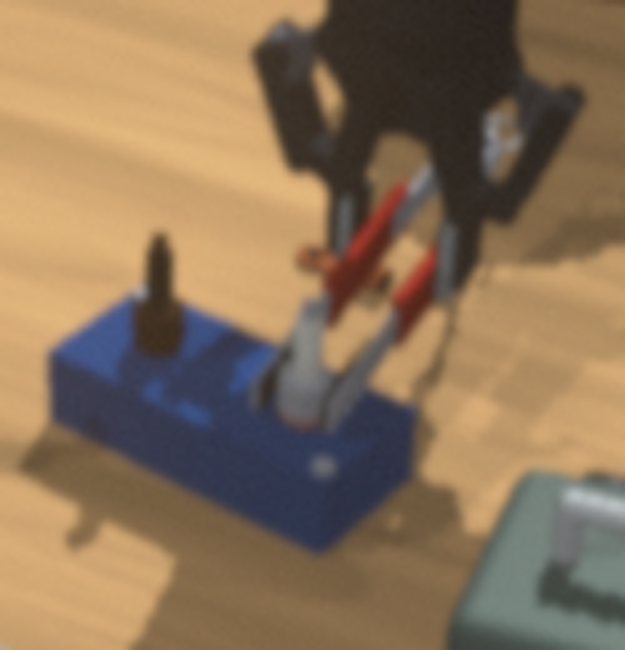

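View pics/i_topz.png

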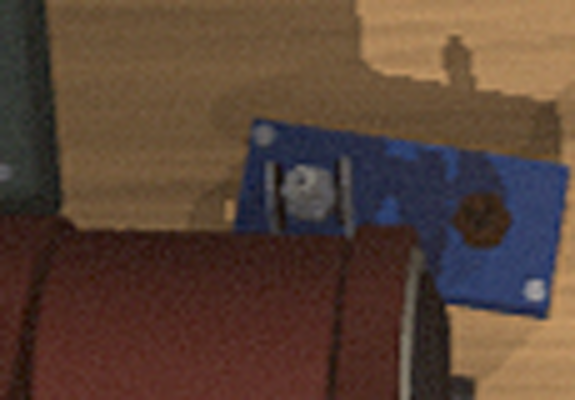

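Both jaws lie against the hexagon: top view about (272,195) and (345,195) on either side of the plug, opening 36 mm. I'll draw it straight up.

carry_out(
  increments=[
    [[0, 0.02, 0], [0, 0, 0.3], 0.3],
    [[0, 0, 0], [0, 0, 0.4], 0.3],
    [[0, 0, 0], [0, 0, 0.5], 0.3],
    [[0, 0, 0], [0, 0, 0.5], 0.3],
    [[0, 0, 0], [0, 0, 0.5], 0.3],
    [[0, 0, 0], [0, 0, 0.3], 0.3],
    [[0, 0, 0], [0, 0, 0], 0.3],
  ],
)

```text
t: 14.1
tool_pos: [0.4633, 0.0629, 0.2662]
tool_rot: [-1.26, 1.173, 1.257]
contact_force: [0.4, -0.6, -1.8]
opening: 0.0357
```

```bash
python3 st.py
python3 - <<'E'
from h import *
for n,(r0,r1,c0,c1) in [("scene",(160,270,260,360))]:
    C=get_calibration(n); im,d=get_image(n); P=cloud(C,d)
    a=im[r0-20:r1+20,c0-30:c1+30]; cv2.imwrite(f"pics/j_{n}z.png",cv2.resize(a,None,fx=4,fy=4,interpolation=cv2.INTER_CUBIC))
E
```

```text
t 14.1 pos [0.4633 0.0629 0.2662] x [ 0.0036  0.0011 -1.    ] ang z 1.6384 F [ 0.4 -0.6 -1.8] T [-0.07  0.05  0.04] open 0.0357 q [-0.02 -0.21  2.1   0.    1.25 -1.66]
grasp [0.4639 0.0631 0.1112] level turn [-0.01  0.04  0.  ]
```

View pics/j_scenez.png

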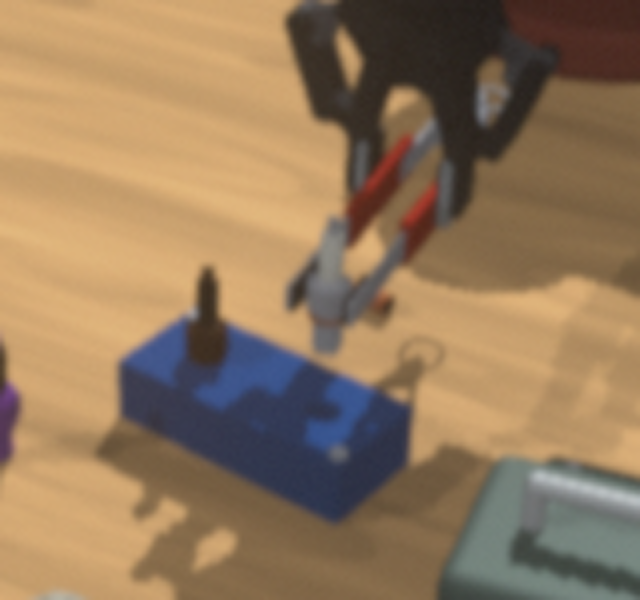

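The scene picture shows the plug hanging upright in the jaws at (327,290), clear of the stand, with the fouled plug still in its hole. Next I'll raise it and carry it to the tester.

carry_out(
  increments=[
    [[0, 0.03, 0], [0, 0, 0.6], 0.3],
    [[0, 0, 0], [0, 0.2, 0.9], 0.3],
    [[0, 0, 0], [0.1, 0.4, 0.8], 0.3],
    [[0, 0, 0], [0.15, 0.6, 0.3], 0.3],
    [[0, 0, 0], [0.15, 0.7, 0], 0.3],
    [[0, 0, 0], [0.15, 0.7, 0], 0.3],
    [[0, 0, 0], [0.15, 0.7, 0], 0.3],
    [[0, 0, 0], [0.15, 0.7, 0], 0.3],
  ],
)

```text
t: 14.95
tool_pos: [0.4798, 0.1465, 0.3197]
tool_rot: [-1.253, 1.181, 1.261]
contact_force: [-0.0, -0.5, -1.7]
opening: 0.0359
```

```bash
python3 st.py
```

```text
t 14.95 pos [0.4798 0.1465 0.3197] x [-0.0053  0.0014 -1.    ] ang z 1.6354 F [-0.  -0.5 -1.7] T [ 0.01  0.08 -0.02] open 0.0359 q [ 0.15 -0.18  1.98  0.    1.35 -1.49]
grasp [0.4789 0.1467 0.1647] level turn [-0.01 -0.05 -0.  ]
```

carry_out(
  increments=[
    [[0, -0.03, 0], [0.15, 0.7, 0], 0.3],
    [[0, 0, 0], [0.15, 0.7, 0], 0.3],
    [[0, 0, 0], [0.15, 0.7, 0], 0.3],
    [[0, 0, 0], [0.15, 0.7, 0], 0.3],
    [[0, 0, 0], [0.15, 0.7, 0], 0.3],
    [[0, 0, 0], [0.15, 0.6, 0], 0.3],
    [[0, 0, 0], [0.1, 0.4, 0], 0.3],
    [[0, 0, 0], [0, 0, 0], 0.3],
  ],
)

```text
t: 15.75
tool_pos: [0.5014, 0.2468, 0.3183]
tool_rot: [-1.256, 1.179, 1.263]
contact_force: [1.0, -0.6, -1.0]
opening: 0.036
```

```bash
python3 st.py
python3 - <<'E'
from h import *
for n in ["top","scene","wrist"]:
    im,d=get_image(n); cv2.imwrite(f"pics/k_{n}.png",im); np.save(f"pics/k_{n}.npy",d)
    for k in ["plug_hex","plug","socket"]: print(n,k,[(np.round(e["p"],2),np.round(e["centre"],1).tolist()) for e in tip_of(n,k)[:2]])
a=cv2.imread("pics/k_top.png"); cv2.imwrite("pics/k_topz.png",cv2.resize(a[100:260,80:250],None,fx=3.5,fy=3.5,interpolation=cv2.INTER_CUBIC))
a=cv2.imread("pics/k_scene.png"); cv2.imwrite("pics/k_scenez.png",cv2.resize(a[150:370,310:480],None,fx=2.7,fy=2.7,interpolation=cv2.INTER_CUBIC))
E
```

```text
t 15.75 pos [0.5014 0.2468 0.3183] x [-0.0045  0.001  -1.    ] ang z 1.6383 F [ 1.  -0.6 -1. ] T [0.02 0.01 0.  ] open 0.036 q [ 0.32 -0.03  1.85  0.    1.33 -1.32]
grasp [0.5007 0.247  0.1633] level turn [-0.01 -0.04 -0.  ]
top plug_hex [(np.float64(0.67), [168.7, 173.0]), (np.float64(0.63), [144.7, 171.5])]
top plug [(np.float64(0.5), [157.0, 180.0]), (np.float64(0.38), [147.7, 286.0])]
top socket [(np.float64(0.87), [157.0, 183.0])]
scene plug_hex [(np.float64(0.93), [403.8, 229.6])]
scene plug [(np.float64(0.71), [398.9, 244.4])]
scene socket [(np.float64(0.81), [401.3, 269.4])]
wrist plug_hex []
wrist plug []
wrist socket [(np.float64(0.76), [295.2, 352.5])]
```

View pics/k_topz.png

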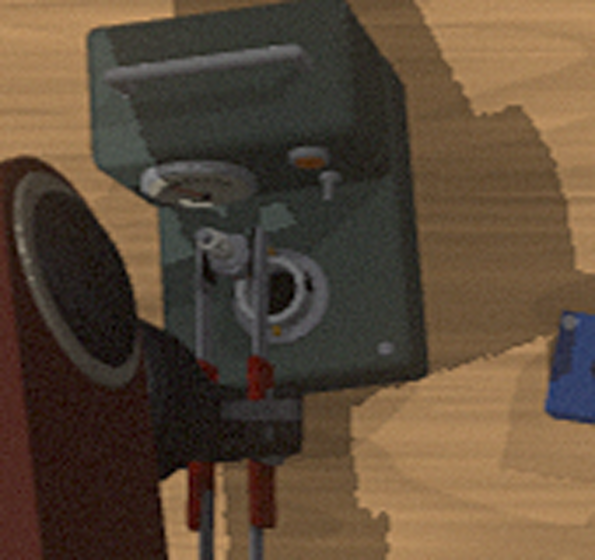

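View pics/k_scenez.png

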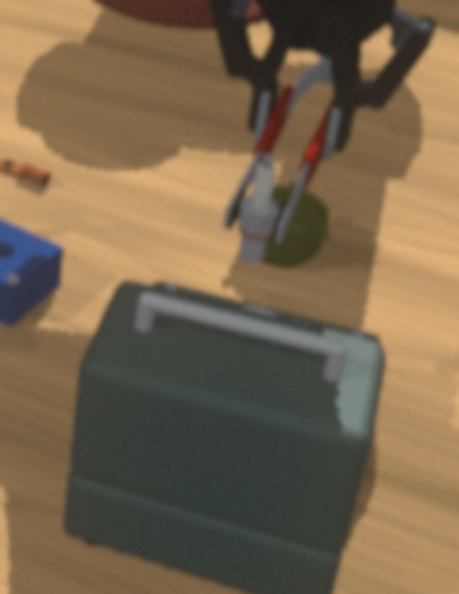

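View pics/k_wrist.png

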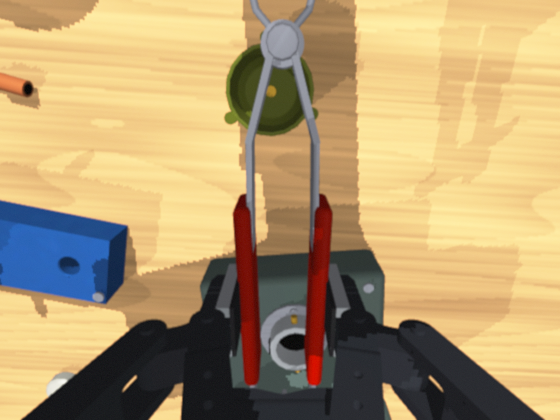

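Run:
```python
from h import *
from scipy.optimize import least_squares
def show(P,lab,box):
    m=(P[...,2]>.070)&(P[...,2]<.081)&(abs(P[...,0]-.604)<.035)&(abs(P[...,1]-.263)<.035)
    m=cv2.morphologyEx(m.astype(np.uint8),cv2.MORPH_OPEN,np.ones((2,2)))>0
    q=P[m][:,:2]; print(lab,len(q),"bbox",q.min(0).round(4),q.max(0).round(4),"mid",((q.min(0)+q.max(0))/2).round(4))
    f=lambda p: np.maximum(abs(np.hypot(*(q-p[:2]).T)-.01825)-.00275,0)
    r=least_squares(f,[.604,.263],loss="soft_l1",f_scale=.001); print("  fit",r.x.round(4),np.sqrt((r.fun**2).mean()).round(5))
C=get_calibration("top"); d=np.load("pics/a_top.npy"); show(cloud(C,d),"top0",None)
print("px", [atz(C,p,.075).round(4).tolist() for p in ([158.9,183.6],[158.1,180.9],[157,183])])
Cw=get_calibration("wrist"); d=np.load("pics/k_wrist.npy"); show(cloud(Cw,d),"wrist",None)
print("wrist net",atz(Cw,[295.2,352.5],.075).round(4), "hole px",atz(Cw,[293,342],.075).round(4))
# tester deck outline from top0
P=cloud(C,np.load("pics/a_top.npy"))
# plug now
for n,(r0,r1,c0,c1) in [("top",(160,185,130,158)),("scene",(205,255,390,422))]:
    Cn=get_calibration(n); P=cloud(Cn,np.load(f"pics/k_{n}.npy")); im=cv2.imread(f"pics/k_{n}.png")
    m=np.zeros(P.shape[:2],bool); m[r0:r1,c0:c1]=1; m&=(P[...,2]>.09)&(P[...,2]<.22)&(P[...,0]>.55)
    q=P[m]; print(n,len(q))
    for z in np.arange(.09,.22,.01):
        t=q[(q[:,2]>=z)&(q[:,2]<z+.01)]
        if len(t): print("  ",z.round(2),len(t),t.min(0)[:2].round(4),t.max(0)[:2].round(4))
    print("  hexpred px",w2p(Cn,[.6015,.2534,.157]))
```

```text
top0 167 bbox [0.5801 0.241 ] [0.622  0.2819] mid [0.601  0.2614]
  fit [0.6015 0.2607] 0.0001
px [[0.6006, 0.2567, 0.075], [0.6063, 0.2587, 0.075], [0.6019, 0.2607, 0.075]]
wrist 732 bbox [0.4156 0.2401] [0.6444 0.2754] mid [0.53   0.2578]
  fit [0.6022 0.2649] 0.01242
wrist net [0.6056 0.2634 0.075 ] hole px [0.5957 0.2609 0.075 ]
top 319
   0.12 2 [0.5953 0.2534] [0.5953 0.2554]
   0.13 2 [0.595 0.251] [0.5956 0.252 ]
   0.14 12 [0.5823 0.2363] [0.5969 0.2671]
   0.15 114 [0.5794 0.2351] [0.617  0.2698]
   0.16 129 [0.5788 0.2353] [0.6151 0.2691]
   0.17 17 [0.5969 0.2479] [0.6066 0.2557]
   0.18 29 [0.5973 0.2481] [0.6069 0.2573]
   0.19 14 [0.6    0.2506] [0.6053 0.2572]
  hexpred px [145.01305925 172.60581762]
scene 591
   0.12 30 [0.5989 0.2456] [0.6091 0.2585]
   0.13 46 [0.5976 0.2447] [0.6096 0.2584]
   0.14 63 [0.5581 0.2348] [0.6152 0.2695]
   0.15 175 [0.5511 0.2348] [0.6174 0.2696]
   0.16 179 [0.5519 0.2328] [0.6166 0.2689]
   0.17 39 [0.6022 0.2466] [0.6106 0.2579]
   0.18 43 [0.5989 0.2469] [0.6076 0.2576]
   0.19 16 [0.5985 0.2492] [0.6052 0.255 ]
  hexpred px [406.34493405 227.50740661]
```

carry_out(
  increments=[
    [[0, -0.03, 0], [0, 0.35, -0.2], 0.3],
    [[0, 0, 0], [0, 0, -0.3], 0.3],
    [[0, 0, 0], [0, 0, -0.2], 0.3],
    [[0, 0, 0], [0, 0, 0], 0.3],
    [[0, 0, 0], [0, 0, 0], 0.3],
  ],
)

```text
t: 16.85
tool_pos: [0.5009, 0.2533, 0.3024]
tool_rot: [-1.256, 1.178, 1.26]
contact_force: [0.2, 0.1, -1.4]
opening: 0.0359
```

```bash
python3 st.py
cat > meas.py <<'E'
from h import *
import sys
tag=sys.argv[1]
for n,(r0,r1,c0,c1) in [("top",(155,195,120,168)),("scene",(200,275,390,432))]:
    Cn=get_calibration(n); im,d=get_image(n); P=cloud(Cn,d); cv2.imwrite(f"pics/{tag}_{n}.png",im); np.save(f"pics/{tag}_{n}.npy",d)
    m=np.zeros(P.shape[:2],bool); m[r0:r1,c0:c1]=1; m&=(P[...,2]>.085)&(P[...,2]<.22)&(P[...,0]>.57)&(P[...,0]<.63)&(abs(P[...,1]-.262)<.04)
    q=P[m]; print(n,len(q))
    for z in np.arange(.08,.22,.008):
        t=q[(q[:,2]>=z)&(q[:,2]<z+.008)]
        if len(t): print("  ",z.round(3),len(t),t.min(0)[:2].round(4),t.max(0)[:2].round(4),"mid y",((t.min(0)+t.max(0))/2)[1].round(4))
a=cv2.imread(f"pics/{tag}_top.png"); cv2.imwrite(f"pics/{tag}_topz.png",cv2.resize(a[100:260,80:250],None,fx=3.5,fy=3.5,interpolation=cv2.INTER_CUBIC))
a=cv2.imread(f"pics/{tag}_scene.png"); cv2.imwrite(f"pics/{tag}_scenez.png",cv2.resize(a[150:370,260:480],None,fx=2.7,fy=2.7,interpolation=cv2.INTER_CUBIC))
E
python3 meas.py l
```

```text
t 16.85 pos [0.5009 0.2533 0.3024] x [-2.1e-03  6.0e-04 -1.0e+00] ang z 1.6371 F [ 0.2  0.1 -1.4] T [-0.02  0.07  0.05] open 0.0359 q [ 0.34 -0.01  1.86  0.    1.3  -1.3 ]
grasp [0.5005 0.2534 0.1474] level turn [-0.01 -0.02 -0.  ]
top 346
   0.104 2 [0.5953 0.2594] [0.5955 0.2617] mid y 0.2606
   0.112 2 [0.5954 0.2571] [0.5957 0.2585] mid y 0.2578
   0.12 3 [0.5931 0.2552] [0.5952 0.2626] mid y 0.2589
   0.128 43 [0.5701 0.2409] [0.6168 0.2738] mid y 0.2574
   0.136 101 [0.5706 0.241 ] [0.6162 0.2759] mid y 0.2585
   0.144 136 [0.5708 0.2412] [0.6156 0.2755] mid y 0.2584
   0.152 11 [0.5964 0.2543] [0.6044 0.2599] mid y 0.2571
   0.16 13 [0.596  0.2544] [0.6058 0.2599] mid y 0.2572
   0.168 24 [0.5969 0.2537] [0.607  0.2646] mid y 0.2591
   0.176 11 [0.5992 0.2578] [0.6042 0.263 ] mid y 0.2604
scene 544
   0.104 17 [0.5994 0.2549] [0.609  0.2663] mid y 0.2606
   0.112 33 [0.6026 0.2529] [0.6085 0.2669] mid y 0.2599
   0.12 36 [0.6009 0.2523] [0.6109 0.2691] mid y 0.2607
   0.128 68 [0.5711 0.2431] [0.6159 0.2774] mid y 0.2602
   0.136 113 [0.5711 0.2437] [0.6167 0.2772] mid y 0.2605
   0.144 171 [0.5702 0.2417] [0.6166 0.2777] mid y 0.2597
   0.152 30 [0.5998 0.2546] [0.6085 0.2658] mid y 0.2602
   0.16 31 [0.5995 0.2548] [0.6077 0.2653] mid y 0.2601
   0.168 33 [0.5998 0.2547] [0.6082 0.2649] mid y 0.2598
   0.176 12 [0.5997 0.2575] [0.6055 0.2627] mid y 0.2601
```

View pics/l_topz.png

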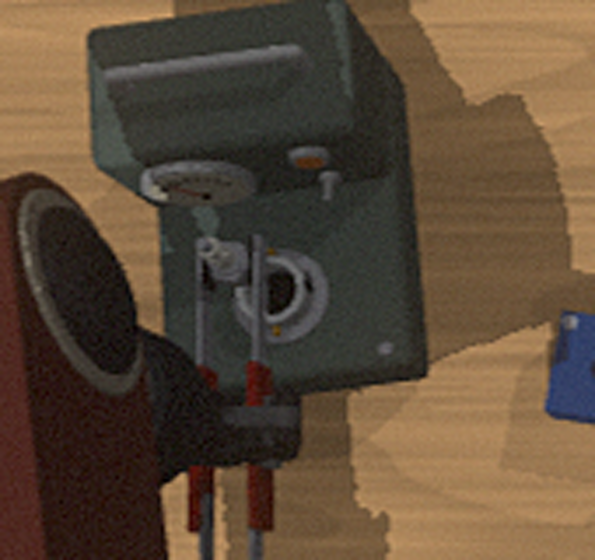

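View pics/l_scenez.png

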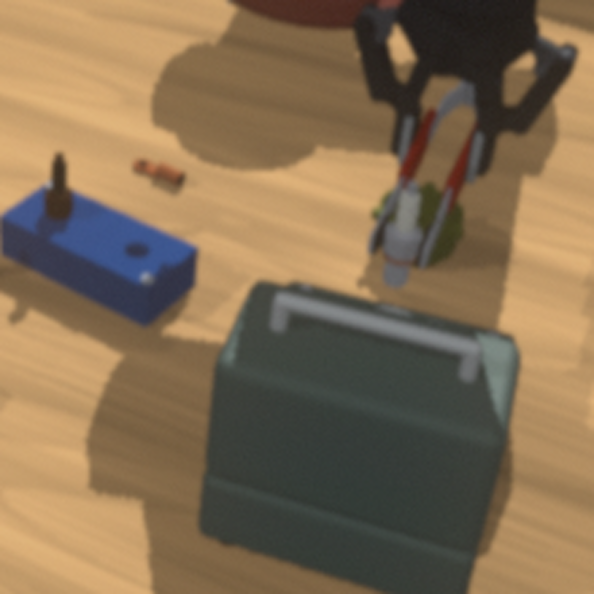

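Run:
```python
from h import *
from scipy.optimize import least_squares
C=get_calibration("wrist"); im,d=get_image("wrist"); cv2.imwrite("pics/m_wrist.png",im); P=cloud(C,d)
for a,b in [(.066,.085),(.045,.062)]:
    m=(P[...,2]>a)&(P[...,2]<b); m[:230]=0; m[:,:180]=0;m[:,400:]=0
    q=P[m]; print(a,len(q),q.min(0).round(4),q.max(0).round(4), np.median(q[:,2]))
m=(P[...,2]>.07)&(P[...,2]<.08); m[:300]=0; m[:,:258]=0; m[:,340:]=0
q=P[m][:,:2]; q=q[(abs(q[:,0]-.602)<.03)&(abs(q[:,1]-.262)<.03)]
f=lambda p: np.maximum(abs(np.hypot(*(q-p[:2]).T)-.01825)-.00275,0)
r=least_squares(f,[.602,.262],loss="soft_l1",f_scale=.0005); print("fit",r.x.round(4),len(q),q.min(0).round(4),q.max(0).round(4),np.median(abs(r.fun)))
cv2.circle(im,tuple(int(v) for v in w2p(C,[.602,.2605,.075])),3,(0,0,255),-1)
for t in np.linspace(0,6.28,60):
    for rr in (.0155,.021):
        p=w2p(C,[.602+rr*np.cos(t),.2612+rr*np.sin(t),.075]); cv2.circle(im,tuple(int(v) for v in p),0,(0,255,255),-1)
cv2.imwrite("pics/m_wristz.png",cv2.resize(im[280:420,200:380],None,fx=4,fy=4))
C=get_calibration("top"); im=cv2.imread("pics/a_top.png"); im=cv2.resize(im[140:230,110:220],None,fx=6,fy=6,interpolation=cv2.INTER_CUBIC)
for t in np.linspace(0,6.28,60):
    for rr in (.0155,.021):
        p=(w2p(C,[.602+rr*np.cos(t),.2612+rr*np.sin(t),.075])-[110,140]+.5)*6; cv2.circle(im,tuple(int(v) for v in p),1,(0,255,255),-1)
cv2.imwrite("pics/m_topz.png",im)
```

```text
0.066 1379 [0.5751 0.2441 0.066 ] [0.6292 0.2792 0.0766] 0.0735107192825869
0.045 5621 [0.5415 0.1837 0.045 ] [0.6524 0.335  0.062 ] 0.05492852331844267
fit [0.6014 0.2633] 1031 [0.5753 0.2443] [0.6287 0.2792] 0.0
```

View pics/m_wristz.png

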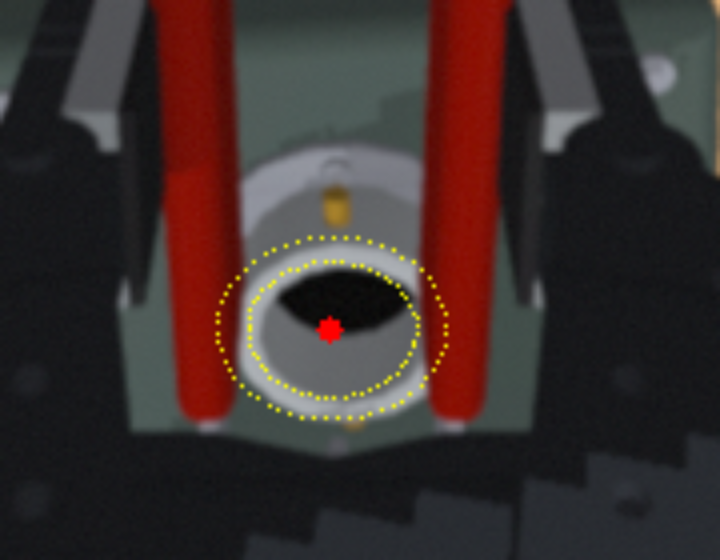

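View pics/m_topz.png

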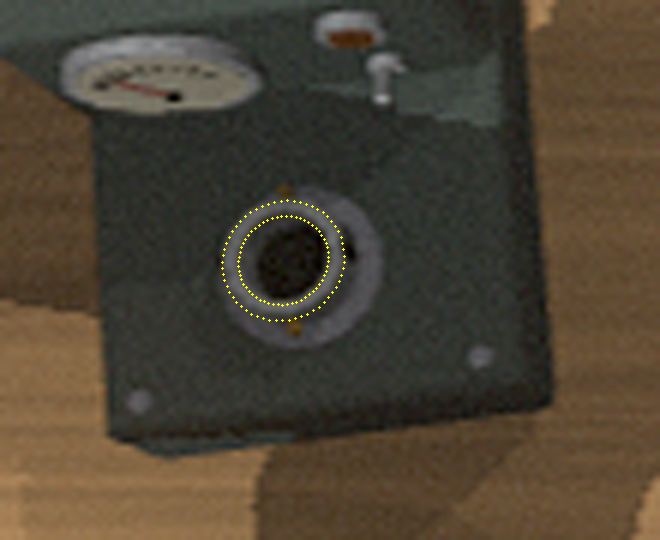

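carry_out(
  increments=[
    [[0, 0, 0], [0, 0.08, 0], 0.3],
    [[0, 0, 0], [0, 0, 0], 0.3],
    [[0, 0, 0], [0, 0, 0], 0.3],
  ],
)

```text
t: 17.3
tool_pos: [0.5012, 0.2549, 0.3035]
tool_rot: [-1.257, 1.177, 1.259]
contact_force: [-0.6, -0.9, -1.4]
opening: 0.0359
```

```bash
python3 st.py; python3 meas.py n
python3 - <<'E'
from h import *
print(get_obs()["dq"].round(4))
for n in ("top","scene"):
    C=get_calibration(n);a=np.load(f"pics/a_top.npy")
    for k in ["fouled_plug","carb_bowl","oil_cap","height_lever","copper_terminal"]:
        get_image(n) if k=="fouled_plug" else None
        print(n,k,[(np.round(e["p"],2),np.round(e["centre"],1).tolist()) for e in tip_of(n,k)[:2]])
E
```

```text
t 17.3 pos [0.5012 0.2549 0.3035] x [-4.0e-04  1.2e-03 -1.0e+00] ang z 1.6368 F [-0.6 -0.9 -1.4] T [0.   0.   0.01] open 0.0359 q [ 0.34 -0.01  1.85  0.    1.3  -1.3 ]
grasp [0.5011 0.2551 0.1485] level turn [-0.01 -0.   -0.  ]
top 359
   0.104 1 [0.5962 0.2629] [0.5962 0.2629] mid y 0.2629
   0.112 3 [0.5953 0.2594] [0.5959 0.2624] mid y 0.2609
   0.12 1 [0.5948 0.2565] [0.5948 0.2565] mid y 0.2565
   0.128 36 [0.5704 0.2431] [0.6167 0.2758] mid y 0.2594
   0.136 85 [0.5708 0.2427] [0.6173 0.2751] mid y 0.2589
   0.144 168 [0.5704 0.2424] [0.6173 0.2776] mid y 0.26
   0.152 14 [0.5974 0.2561] [0.6068 0.2658] mid y 0.261
   0.16 12 [0.5971 0.256 ] [0.6073 0.2638] mid y 0.2599
   0.168 26 [0.5975 0.2559] [0.6081 0.266 ] mid y 0.2609
   0.176 13 [0.6001 0.2596] [0.6058 0.2651] mid y 0.2623
scene 543
   0.104 12 [0.6013 0.2557] [0.6095 0.2682] mid y 0.2619
   0.112 39 [0.601  0.2542] [0.6102 0.2685] mid y 0.2614
   0.12 25 [0.6026 0.2558] [0.6105 0.2686] mid y 0.2622
   0.128 59 [0.5723 0.2461] [0.6164 0.2785] mid y 0.2623
   0.136 107 [0.5705 0.2453] [0.6175 0.2794] mid y 0.2624
   0.1
[... 268 characters left out ...]
 y 0.2621
[-0.0017 -0.0006  0.0007  0.001  -0.0011 -0.0012]
top fouled_plug [(np.float64(0.6), [319.5, 175.9]), (np.float64(0.42), [287.2, 213.5])]
top carb_bowl [(np.float64(0.68), [183.2, 277.9])]
top oil_cap [(np.float64(0.7), [276.1, 136.4])]
top height_lever [(np.float64(0.66), [370.1, 136.4])]
top copper_terminal [(np.float64(0.7), [275.5, 275.2]), (np.float64(0.5), [152.7, 179.3])]
scene fouled_plug [(np.float64(0.63), [283.4, 233.2])]
scene carb_bowl [(np.float64(0.56), [414.6, 245.0])]
scene oil_cap [(np.float64(0.73), [243.7, 302.0])]
scene height_lever [(np.float64(0.89), [152.5, 257.6]), (np.float64(0.2), [389.0, 324.2])]
scene copper_terminal [(np.float64(0.65), [316.7, 212.3])]
```

View pics/n_scene.png

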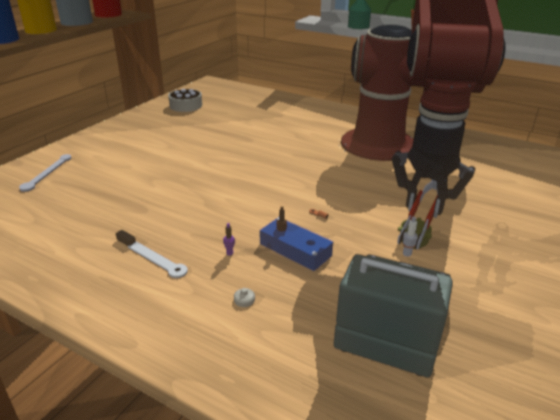

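The scene picture shows the plug upright in the jaws at (408,240), over the tester's socket, which the console hides from this camera. The fouled plug is in its hole at (282,215) and the other parts are where they were, so I'll hand the job in.

```bash
python3 -c "
from station import finish_job
print(finish_job())"
```

```text
the job is handed in; nothing more can be done
None
```

I picked up the tongs by their red grips and closed them on the clean plug's hexagon. I drew the plug straight up out of the stand and carried it to the tester. It is still held there, and I handed the job in at about 17.5 s; no verdict was reported.

**Last checks:**
- **Position:** the plug is at about (0.602, 0.262) m. The socket centre was about (0.602, 0.261) m from the top camera and (0.601, 0.263) m from the wrist camera. Those two readings differ by about 2 mm, so the plug should be within about 3 mm of the axis.
- **Height:** the plug's lower end is at about 0.106 m, roughly 31 mm above the rim. This comes from the arm's motion; the camera depth readings agree.
- **Upright and steady:** its centre line stays at the same place along its length within about 1 mm. The arm was still, and the gripper opening held at 35.9 mm.
- **Other parts:** the fouled plug, bowl, oil cap, lever and copper terminal show no displacement beyond the noise of the detections.

**Not confirmed:**
- **Over the socket:** the tester's console hides the socket from the scene camera, so I have no side view of the plug above it.
- **Forces:** I did not measure the contact forces directly.
- **Wrong detection:** the network's top-view pick for the fouled plug was the purple look-alike. I checked the real one by its place in the stand.

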